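# Dispense one resin puck and slide it into the X-shaped stop

## Task

Press the dispenser's plunger slowly all the way down once and let it come back up, so that a single resin puck comes out of the front slot and stays on the metal deck. Then push that puck aside across the deck with the fingers, without pinching or lifting it, until it sits in one of the two narrower V notches of the X-shaped stop (one of them faces the outlet), touching both arms of the notch. Leave the other puck in the dispenser and do not disturb the things standing about.

Things in the scene. Friction and masses are not known exactly. Their poses are not given: they have to be found in the camera images.
- dispenser: Fixed dispenser: aluminium deck (x -108 to +36, y +-185 mm, top at 6 mm; a narrow tail to x +100), a grey square magazine of pucks with an exit slot low in front (x -21 to +16, y +-21, top at 46 mm), behind it a grey housing (x +16 to +95, y +-28, top at 60 mm). Origin: magazine axis, at worktop height; z up. Its -x is the outlet direction, towards the robot within 15 degrees.
- plunger (a joint): Plunger, m: 0 = up (rest), 0.028 = fully down at its stop. Pressed down it drives a pusher (2.5 mm forward for 1 mm down) that ejects the bottom puck; a spring returns both when released, in about half a second. 2 N to start, 7 N at the bottom, more if pressed fast. Each full press ejects a puck.
- plunger_top (a point): Centre of the top of the plunger's black round cap (34 mm across); 100 mm above the worktop when up, 72 mm when down. It is 58 mm behind the dispenser's origin (+x).
- outlet (a point): Point on the deck's top 70 mm in front of the magazine's axis (dispenser -x): where the ejected puck's centre comes to rest when the plunger is pressed slowly (30 mm/s). Pressed fast (200 mm/s) the puck slides on 30 to 50 mm and may leave the deck, whose edge is at 108 mm.
- puck_0: The lower of the two pucks in the magazine, the one to be ejected: dark green resin cylinder, 30 mm diameter, 18 mm high, about 45 g. Origin: centre of its underside; z up.
- puck_1: The upper puck of the stack, identical; it drops to the bottom of the magazine after the first has left and must stay in the magazine.
- x_stop: X-shaped stop, dark polished steel, fixed on the deck left or right of the outlet: two bars 12 mm wide, 76 long, 18 high, crossing at its centre, each 35 degrees off its y axis, so that 70 degree V notches open to its +y and -y (the wider ones to +-x are not used). A 20 mm round boss in the middle is 1.5 mm higher. Origin: centre of its underside, on the deck top.
- seat_a (a point): On the deck top, 36.6 mm from the X-shaped stop's centre along its +y: where the centre of a puck's underside lies when it is seated in the +y notch.
- seat_b (a point): The same for its -y notch. The handy notch is the one of the two that faces the outlet (the nearer to it); either counts. A puck that comes in well off the notch's middle can wedge between one arm and the finger: back off and push again along the middle.
- h_stop: H-shaped stop, dark steel, fixed on the deck on the other side of the outlet, with square notches: 60 mm along its x, 56 mm along its y, 18 mm high. Not to be used. Origin: centre of its underside.
- vial: Bystander: screw-cap vial, 18 mm diameter, 48 mm high, standing loose on the deck beside the magazine. Origin: centre of its underside.
- loupe: Bystander: black loupe, 37 mm diameter, 33 mm high, standing loose on the deck on the other side of the magazine. Origin: centre of its underside.
- dropper_bottle: Bystander: amber dropper bottle, 31 mm diameter, 100 mm high, on the worktop left of the deck. Origin: centre of its underside.
- tape: Bystander: roll of tape lying flat, 100 mm across, 25 mm high, on the worktop at the left. Origin: centre of its underside.
- swab_pot: Bystander: white pot with a lid, 70 mm diameter, 81 mm high, on the worktop at the left. Origin: centre of its underside.
- marker: Bystander: marker pen, 134 mm long, lying on the worktop at the left.
- usb: Bystander: USB stick, 52 mm long, lying on the worktop at the far right.

How it is judged:
By the outcome, as a careful person would: the job done as asked, in the order asked, and still so for the second after the job is handed in, with the robot touching nothing.
It also fails if it takes over 48 s, if anything falls off the work surface, if the arm or the gripper's body presses on something with over 40 N, if the wrist force passes 120 N, or if a joint passes its speed limit or range.

## Robot

A 6-joint arm with a two-finger parallel gripper is mounted at the origin on a cart in front of the work surface, level with it; the furniture and walls round the work are solid. World frame = base frame: x ahead of the robot, y to its left, z up, the work surface at z = 0. Lengths are in m, angles in rad, forces in N, time in s.
With the tool pointing down it reaches from about 0.25 to 0.8 m from the base axis. Payload 3.9 kg.
Tool frame: the origin (TCP) lies between the finger pads; the fingertips stand 19 mm ahead of it and the grasp point (between the pads) is the TCP (robot.tip_extent is the distance from the TCP to the fingertips, in m); z points along the fingers, y is the line along which they close (so a half turn about z gives the same grasp; the last joint's range is limited). The gripper opens to 85 mm and grips with 20 to 120 N. Pads are 22 mm wide; open, the fingers measure 114 mm over their backs; the gripper's body (76 mm by 85 mm) begins 54 mm behind the grasp point. The pads swing forward as they close: fully open they stand 13 mm farther back than shut.
Start: joints at [0, 0.26, -0.138, 1.173, 0, 1.571], TCP at [0.525, -0, 0.25] pointing down, gripper open.
Joint ranges: [-2.78, 2.78], [-0.83, 1.72], [-1.28, 1.37], [-1.9, 2.12], [-1.57, 1.48], [-3.14, 3.14]. Speed limits (rad/s): [2.57, 2.57, 3.14, 3.14, 3.14, 3.14].

## Interface

Orientations are given as a unit quaternion [x, y, z, w].
In Python, from plant import robot gives the robot as it stands.
- The arm moves only by the tool step_arm, never from a script. Its argument "rows" is text: rows parted by semicolons, each of 5 numbers parted by spaces: the shift along the tool's x, y, z in m, then the turn about the tool's z in degrees, then the opening, from 0 (shut) to 1 (fully open). A call has 1 to 10 rows; each row shifts and turns the commanded pose from where the row before left it, along the tool's axes as they then stand; what a row does not reach is not made up. A row lasts 1/12 s, in which the tool goes at most 41.7 mm and 7.16 degrees, less where a joint would pass 70% of its speed; a pose out of reach is approached as far as the arm can. A call with a gripper value outside its range is refused whole. The fingers move at their own pace and stop on an object; the grip force is fixed at half the most. Time passes only in rows, so rows that do not move let the fingers close. It gives the time, the measured TCP pose, the force, the opening and the grip force at its end, in the units of the state.
- robot.state(): the state, without advancing time (a new reading comes with each control period).
- robot.get_image(name): name is "scene" or "side" or "wrist"; returns a dict with "img" (384x512x3 uint8, red, green, blue), "mtx" (3x3 intrinsics, pixels), "camera_from_world" (4x4, takes a point from world to camera coordinates). Camera axes: x right, y up, looking along -z (the intrinsics and any distortion apply to the point x, -y, -z); pixel columns grow to the right and rows downward; lengths in m; the calibration is good to about 2 mm. A picture is of the moment at which its call begins. There is no depth.
- robot.finish_job(): hands the job in; it is judged then, once.
Trained networks look in the newest picture that a camera, given by its name, has taken for a name from the list of things; names that differ only in an ending like _2 or _b are one class to them, and where a whole thing is asked for, a point or a joint stands for the part that bears it (a point fixed in the world has none). Each returns a list of dicts, best first, with "p" (0 to 1); they miss things now and then, are a little off and sometimes report something else, mostly with a low value. They report only what shows in the picture. A call takes as long as a camera call.
- robot.look_for(camera, target): "location" ([row, column] in pixels, amid what is visible of it).
- robot.regions_of(camera, target): "region" (384x512 bool, what is visible of it) and "location" ([row, column] in pixels, amid what is visible of it).
The state is a dict: "time": time; "qpos": joint angles; "qd": joint speeds; "joint_torque": joint torques, N m; "position": TCP position; "ee_rot": TCP orientation; "force": force on the tool from outside, world axes, zero at the start; "moment": the same for the moment, N m; "width": opening from 0.0 (shut) to 1.0 (fully open); "grasp_force": force on a finger pad.
Only numpy, scipy, OpenCV 4.12 (cv2) and the standard library are available. Lean on these libraries where they do the work, as an engineer would, in place of code of your own. Each camera call takes 0.05 s, during which the arm holds its last target. There are 200 camera calls.

## Working session

There is one attempt and no reset: what is moved stays moved. The work goes in short steps, Python scripts to look and compute and a tool call to move; the robot and the scene stay as the last step left them, time stands still between calls to the robot, and variables do not carry over. Pictures are saved under pics/ and viewed, at most 10 in all, crops included, and the job is handed in when it is done.

Besides the shell and the picture viewer there is one more tool, called after "Request:" as name(argument=value, ...) on one line, values as JSON. step_arm: Moves the arm, as the interface text tells. Its arguments: {"type":"object","properties":{"rows":{"type":"string"}},"required":["rows"]}

```bash
mkdir -p pics; ls
cat > h.py <<'E'
import numpy as np, cv2
from plant import robot
def ray(im,rc):
    K=np.array(im["mtx"]);T=np.array(im["camera_from_world"])
    d=np.linalg.inv(K)@[rc[1],rc[0],1]; d=d*[1,-1,-1]
    R=T[:3,:3]; return -R.T@T[:3,3], R.T@d
def onz(im,rc,z):
    c,d=ray(im,rc); return c+d*(z-c[2])/d[2]
def proj(im,p):
    T=np.array(im["camera_from_world"]);q=T[:3,:3]@np.array(p)+T[:3,3]
    u=np.array(im["mtx"])@(q*[1,-1,-1]); return u[:2]/u[2]
E
python3 - <<'E'
from h import *
for n in ["scene","side","wrist"]:
    im=robot.get_image(n); cv2.imwrite(f"pics/{n}0.png",im["img"][...,::-1])
    c=ray(im,(192,256)); print(n,c[0].round(3),c[1].round(2), [k for k in im])
    for t in ["plunger_top","dispenser","x_stop","h_stop","vial","loupe","puck_0"]:
        print(t,[(np.round(r["location"],1).tolist(),round(r["p"],2),onz(im,r["location"],.1 if t=="plunger_top" else .024).round(3).tolist()) for r in robot.look_for(n,t)[:2]])
E
python3 -c "
import cv2,numpy as np
a=[cv2.imread(f'pics/{n}0.png') for n in ['scene','side']]
cv2.imwrite('pics/both.png',cv2.resize(np.vstack(a),None,fx=.78,fy=.78))"
```

```text
pics
scene [-0.384  0.652  0.564] [ 0.78 -0.49 -0.38] ['img', 'mtx', 'camera_from_world']
plunger_top [([183.8, 299.8], 0.65, [0.536, -0.094, 0.1])]
dispenser [([214.4, 307.9], 0.81, [0.472, -0.075, 0.024])]
x_stop [([202.4, 351.3], 0.6, [0.458, -0.245, 0.024])]
h_stop [([217.3, 308.4], 0.74, [0.456, -0.064, 0.024]), ([204.3, 354.1], 0.72, [0.442, -0.242, 0.024])]
vial [([213.4, 304.4], 0.44, [0.484, -0.071, 0.024]), ([213.9, 282.6], 0.4, [0.521, -0.015, 0.024])]
loupe [([197.5, 351.9], 0.35, [0.485, -0.276, 0.024]), ([212.4, 305.5], 0.15, [0.487, -0.078, 0.024])]
puck_0 []
side [ 0.156 -0.846  0.924] [ 0.32  0.68 -0.66] ['img', 'mtx', 'camera_from_world']
plunger_top [([214.2, 274.4], 0.42, [0.561, -0.118, 0.1])]
dispenser [([247.6, 255.0], 0.82, [0.483, -0.148, 0.024])]
x_stop [([287.1, 265.6], 0.55, [0.449, -0.283, 0.024])]
h_stop [([221.9, 212.1], 0.48, [0.408, 0.005, 0.024])]
vial [([180.2, 191.6], 0.65, [0.418, 0.227, 0.024]), ([213.6, 238.1], 0.62, [0.496, 0.003, 0.024])]
loupe [([153.1, 202.7], 0.73, [0.508, 0.361, 0.024]), ([269.6, 285.5], 0.54, [0.524, -0.257, 0.024])]
puck_0 []
wrist [0.524 0.068 0.372] [-0.01 -0.27 -0.96] ['img', 'mtx', 'camera_from_world']
plunger_top [([167.4, 236.8], 0.67, [0.501, 0.017, 0.1]), ([275.6, 289.4], 0.64, [0.558, -0.106, 0.1])]
dispenser [([230.3, 224.5], 0.74, [0.476, -0.084, 0.024])]
x_stop [([320.2, 201.6], 0.43, [0.436, -0.231, 0.024])]
h_stop []
vial [([169.2, 237.7], 0.8, [0.496, 0.0, 0.024])]
loupe []
puck_0 [([260.1, 241.8], 0.75, [0.499, -0.13, 0.024])]
```

View pics/scene0.png

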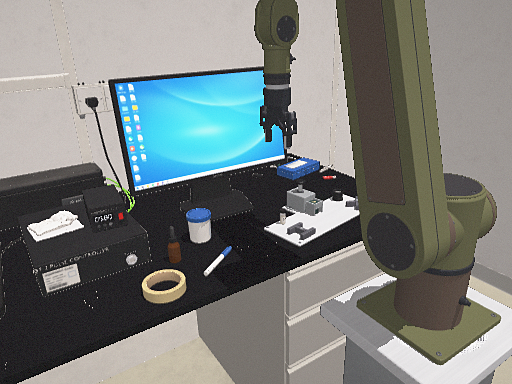

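View pics/wrist0.png

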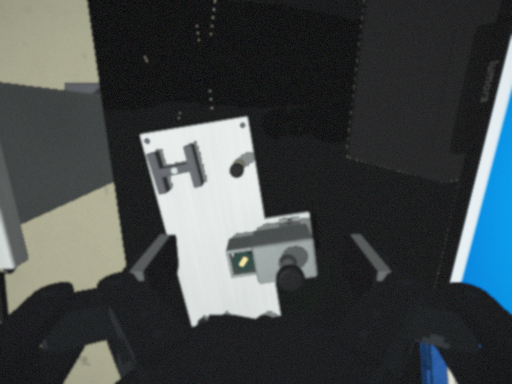

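The wrist view shows the H at about (175,165), the cap at (290,277) and the magazine at (242,262). The X is hidden under the bottom edge. The scene view shows the deck at about (310,210). I'll move toward -y to see the X.

Run:
```python
from h import *
from scipy.spatial.transform import Rotation as R
s=robot.state(); print(s["time"],s["position"],s["width"],R.from_quat(s["ee_rot"]).as_matrix().round(3), robot.tip_extent)
```

```text
1.2 [ 5.24979488e-01 -1.22462951e-05  2.50299851e-01] 0.9953271137606947 [[ 0.  1. -0.]
 [ 1. -0. -0.]
 [-0. -0. -1.]] 0.019
```

View pics/side0.png

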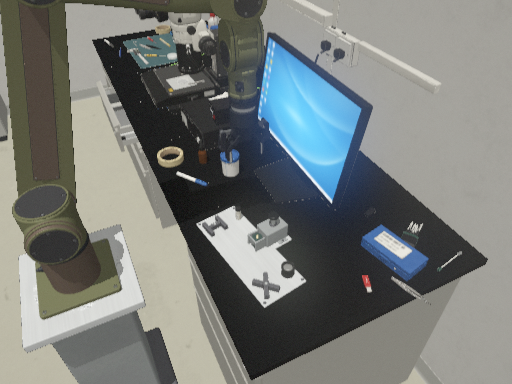

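The side view shows the X at (266,285), the loupe at (288,269), the cap at (273,219) and the H at (215,225).

Request:
step_arm(rows="-0.035 0 0 0 0;-0.035 0 0 0 0;-0.035 0 0 0 0;-0.035 0 0 0 0;0 0 0 0 0;0 0 0 0 0")

```text
time: 1.7
position: [0.5249, -0.1416, 0.2501]
ee_rot: [0.708, 0.706, 0.0, -0.0]
force: [-0.0, -0.0, 0.9]
width: 0.142
grasp_force: 0.0
```

Run:
```python
from h import *
n="wrist"
im=robot.get_image(n); cv2.imwrite("pics/wrist1.png",im["img"][...,::-1]); np.save("w1.npy",im,allow_pickle=True)
s=robot.state(); print(s["time"],s["position"],s["width"])
for t,z in [("plunger_top",.1),("dispenser",.006),("x_stop",.024),("h_stop",.024),("vial",.03),("loupe",.039),("puck_0",.04)]:
    for r in robot.regions_of(n,t)[:2]:
        m=r["region"].astype(np.uint8); np.save(f"m_{t}.npy",m) if r is None else 0
        (c,wh,a)=cv2.minAreaRect(np.argwhere(m)[:,::-1].astype(np.float32))
        print(t,round(r["p"],2),np.round(r["location"]),onz(im,r["location"],z).round(4),"rect",np.round(c),np.round(wh),round(a,1),onz(im,c[::-1],z).round(4), m.sum())
```

```text
1.75 [ 0.52480517 -0.14041481  0.25015536] 0.055334910791990134
plunger_top 0.81 [154. 293.] [ 0.5569 -0.1111  0.1   ] rect [294. 155.] [32. 33.] 36.9 [ 0.5584 -0.1126  0.1   ] 881
dispenser 0.89 [130. 214.] [ 0.4653 -0.0929  0.006 ] rect [238. 132.] [289. 161.] 75.7 [ 0.4957 -0.0959  0.006 ] 27220
dispenser 0.18 [247. 205.] [ 0.4441 -0.2599  0.006 ] rect [208. 243.] [27. 35.] 45.0 [ 0.4488 -0.2532  0.006 ] 430
x_stop 0.8 [243. 205.] [ 0.4485 -0.2451  0.024 ] rect [208. 243.] [28. 36.] 45.0 [ 0.4525 -0.2443  0.024 ] 477
h_stop 0.97 [ 50. 164.] [ 0.4153 -0.0013  0.024 ] rect [164.  51.] [57. 55.] 76.0 [ 0.4151 -0.0027  0.024 ] 1935
vial 0.97 [ 45. 234.] [0.4964 0.0016 0.03  ] rect [234.  43.] [28. 16.] 71.6 [0.4955 0.004  0.03  ] 384
loupe 0.63 [153. 296.] [ 0.5678 -0.1188  0.039 ] rect [294. 154.] [33. 33.] 90.0 [ 0.5652 -0.1204  0.039 ] 905
loupe 0.6 [249. 263.] [ 0.5281 -0.246   0.039 ] rect [262. 248.] [33. 19.] 90.0 [ 0.5261 -0.2457  0.039 ] 578
puck_0 0.68 [131. 214.] [ 0.4707 -0.092   0.04  ] rect [238. 132.] [286. 159.] 75.7 [ 0.4984 -0.094   0.04  ] 26359
puck_0 0.56 [155. 241.] [ 0.5012 -0.1208  0.04  ] rect [240. 156.] [24. 23.] 90.0 [ 0.5011 -0.1218  0.04  ] 482
```

View pics/wrist1.png

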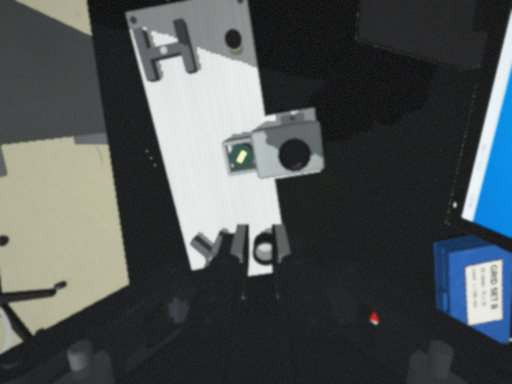

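Cap is at (0.558, -0.112) with the top at z = 0.1. I'll close the fingers, go over it and come down to just above it.

Request:
step_arm(rows="0.014 0.0165 0.02 0 0;0.014 0.0165 0.03 0 0;0 0 0.03 0 0;0 0 0.03 0 0;0 0 0.013 0 0;0 0 0 0 0;0 0 0 0 0")

```text
time: 2.68
position: [0.5575, -0.1114, 0.1268]
ee_rot: [0.707, 0.707, -0.001, -0.001]
force: [0.3, -0.1, -0.3]
width: -0.002
grasp_force: 0.0
```

Run:
```python
from h import *
im=np.load("w1.npy",allow_pickle=True).item()
# deck edge lines by yaw
g=cv2.cvtColor(im["img"],cv2.COLOR_RGB2GRAY)
d=np.diff(g.astype(float),axis=1)
L=[];Rr=[]
for r in range(20,265,3):
    c0=127+(r-12)*64/258
    k=int(c0)-6+np.argmax(d[r,int(c0)-6:int(c0)+7]); L.append(onz(im,(r,k+.5),.006)[:2])
    c1=248+(r)*34/225
    if r<105 and r not in range(30,60):
        k=int(c1)-6+np.argmin(d[r,int(c1)-6:int(c1)+7]); Rr.append(onz(im,(r,k+.5),.006)[:2])
for P in (L,Rr):
    v=cv2.fitLine(np.array(P,np.float32),cv2.DIST_HUBER,0,.001,.001).ravel(); v[:2]*=np.sign(v[1])
    y=np.arctan2(-v[0],v[1]); n=np.array([np.cos(y),np.sin(y)]); print("yaw",np.degrees(y),"offset",n@v[2:])
```

```text
yaw 9.08393 offset 0.3687738
yaw 8.966309 offset 0.5126672
```

Request:
step_arm(rows="0 0 0.004 0 0;0 0 0.003 0 0;0 0 0.0025 0 0;0 0 0.0025 0 0;0 0 0.0025 0 0;0 0 0.0025 0 0;0 0 0.0025 0 0;0 0 0.0025 0 0;0 0 0.0025 0 0;0 0 0.0025 0 0")

```text
time: 3.52
position: [0.559, -0.1122, 0.1015]
ee_rot: [0.707, 0.707, 0.001, 0.001]
force: [-0.3, 1.2, 6.3]
width: -0.0
grasp_force: 3.2
```

Request:
step_arm(rows="0 0 0.0025 0 0;0 0 0.0025 0 0;0 0 0.0025 0 0;0 0 0.0015 0 0;0 0 0 0 0;0 0 0 0 0")

```text
time: 4.02
position: [0.559, -0.1122, 0.0925]
ee_rot: [0.707, 0.707, 0.001, 0.001]
force: [-1.0, 0.4, 5.4]
width: 0.003
grasp_force: 2.9
```

Request:
step_arm(rows="0 0 0.0015 0 0;0 0 0.001 0 0;0 0 0 0 0")

```text
time: 4.27
position: [0.5591, -0.1122, 0.091]
ee_rot: [0.707, 0.707, 0.001, 0.001]
force: [-1.6, 0.6, 11.7]
width: -0.001
grasp_force: 5.9
```

Request:
step_arm(rows="0 0 0.001 0 0;0 0 0 0 0")

```text
time: 4.43
position: [0.5591, -0.1122, 0.0909]
ee_rot: [0.707, 0.707, 0.001, 0.002]
force: [-3.6, 1.6, 18.2]
width: -0.004
grasp_force: 8.8
```

Request:
step_arm(rows="0 0 -0.01 0 0;0 0 -0.03 0 0;0 0 -0.035 0 0;-0.02 -0.02 -0.03 0 0;-0.03 -0.02 -0.03 0 0;-0.03 -0.02 -0.02 0 0;-0.03 -0.02 0 0 0;-0.03 -0.02 0 0 0;-0.03 -0.02 0 0 0;0 0 0 0 0")

```text
time: 5.27
position: [0.4369, -0.283, 0.2398]
ee_rot: [0.709, 0.705, -0.002, 0.001]
force: [0.2, -0.1, -0.4]
width: -0.001
grasp_force: 0.0
```

Run:
```python
from h import *
n="wrist"
im=robot.get_image(n); cv2.imwrite("pics/wrist2.png",im["img"][...,::-1]); np.save("w2.npy",im,allow_pickle=True)
s=robot.state(); print(s["time"],s["position"],s["width"])
for t,z in [("plunger_top",.1),("x_stop",.024),("loupe",.039),("puck_0",.024)]:
    for i,r in enumerate(robot.regions_of(n,t)[:3]):
        m=r["region"].astype(np.uint8); np.save(f"m_{t}{i}.npy",m)
        (c,wh,a)=cv2.minAreaRect(np.argwhere(m)[:,::-1].astype(np.float32))
        print(t,round(r["p"],2),np.round(r["location"]),onz(im,r["location"],z).round(4),"rect",np.round(c),np.round(wh),round(a,1),onz(im,c[::-1],z).round(4), m.sum())
```

```text
5.3167 [ 0.43838662 -0.28097273  0.23968396] -0.004338122316501918
plunger_top 0.72 [  3. 398.] [ 0.5515 -0.1274  0.1   ] rect [400.   5.] [10. 37.] 90.0 [ 0.5531 -0.1288  0.1   ] 320
x_stop 0.94 [159. 273.] [ 0.4529 -0.2689  0.024 ] rect [275. 159.] [53. 41.] 79.5 [ 0.4546 -0.2681  0.024 ] 1200
loupe 0.76 [147. 340.] [ 0.5296 -0.2523  0.039 ] rect [338. 146.] [35. 33.] 45.0 [ 0.5275 -0.2519  0.039 ] 929
puck_0 0.94 [ 24. 318.] [ 0.5005 -0.1213  0.024 ] rect [320.  25.] [28. 24.] 90.0 [ 0.5027 -0.1223  0.024 ] 583
puck_0 0.65 [ 36. 256.] [ 0.4334 -0.1327  0.024 ] rect [256.  37.] [32. 27.] 90.0 [ 0.4335 -0.1335  0.024 ] 731
```

View pics/wrist2.png

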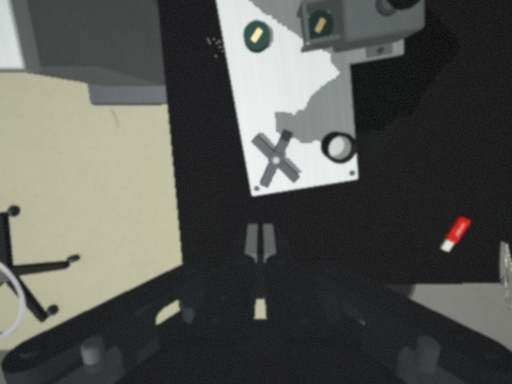

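The puck is at (256,36) px, its predicted outlet. The X is at (276,159) with bars (253,138)–(297,176) and (289,132)–(263,184). I'll fit the X pose.

```bash
cat > fit.py <<'E'
from h import *
from scipy.optimize import differential_evolution as DE
im=np.load("w2.npy",allow_pickle=True).item()
m=np.load("m_x_stop0.npy").astype(float)
S=4
def tmpl(p):
    o=np.zeros((384*S,512*S),np.uint8)
    for a in (35,-35):
        t=p[2]+np.radians(90+a); u=np.array([np.cos(t),np.sin(t)]);v=np.array([-u[1],u[0]])
        for zz in (.024,.015,.006):
            q=[proj(im,np.r_[p[:2]+i*.038*u+j*.006*v,zz])*S for i,j in((1,1),(1,-1),(-1,-1),(-1,1))]
            if zz==.024 or 1: cv2.fillPoly(o,[np.round(q).astype(int)],255)
    return cv2.resize(o,(512,384),interpolation=cv2.INTER_AREA)/255.
def cost(p,m=m):
    o=tmpl(p); return 1-np.minimum(o,m).sum()/np.maximum(o,m).sum()
B=[(.44,.47),(-.285,-.255),(-1.6,1.6)]
r=DE(cost,B,seed=1,maxiter=40,popsize=10); print("mask",r.x,np.degrees(r.x[2]),r.fun)
g=cv2.cvtColor(im["img"],cv2.COLOR_RGB2GRAY).astype(float)
def c2(p):
    o=tmpl(p)[120:195,235:310]; gg=g[120:195,235:310]
    return gg[o>.5].mean()/255+ -gg[(cv2.dilate(o,np.ones((5,5)))>.3)&(o<.1)].mean()/255
r2=DE(c2,[(r.x[0]-.006,r.x[0]+.006),(r.x[1]-.006,r.x[1]+.006),(r.x[2]-.2,r.x[2]+.2)],seed=1,maxiter=40,popsize=10); print("gray",r2.x,np.degrees(r2.x[2]),r2.fun)
for x in (r.x,r2.x):
    y=np.array([-np.sin(x[2]),np.cos(x[2])]); print("seats",x[:2]+.0366*y,x[:2]-.0366*y)
E
python3 fit.py
```

```text
mask [ 0.45545705 -0.27062827  0.18971841] 10.87006439856553 0.07667435199637529
gray [ 0.45669573 -0.26913396  0.1691261 ] 9.690211970309983 -0.33306020891112176
seats [ 0.44855493 -0.23468497] [ 0.46235916 -0.30657157]
seats [ 0.45053518 -0.23305616] [ 0.46285628 -0.30521176]
```

Request:
step_arm(rows="0.035 -0.004 0 0 0.19;0.04 -0.004 0 0 0.19;0.04 -0.004 0 0 0.19;0.04 0 0.03 0 0.19;0.034 0 0.03 0 0.19;0 0 0.03 -5 0.19;0 0 0.03 -5 0.19;0 0 0 0 0.19;0 0 0 0 0.19")

```text
time: 6.27
position: [0.427, -0.0976, 0.1261]
ee_rot: [0.643, 0.766, -0.001, -0.002]
force: [0.6, 1.3, 1.5]
width: 0.191
grasp_force: 0.0
```

```bash
cat > rel.py <<'E'
from h import *
from scipy.spatial.transform import Rotation as R
s=robot.state(); M=R.from_quat(s["ee_rot"]).as_matrix(); p=s["position"]
print(round(s["time"],2),p.round(4),"w",round(s["width"],3),"xaxis",M[:2,0].round(3),"force",np.round(s["force"],1))
for n,q in [("puck",(.4335,-.133)),("seat",(.4493,-.234)),("X",(.456,-.270))]:
    print(n,(M[:,:2].T@(np.r_[q,p[2]]-p)).round(4))
E
python3 rel.py
```

```text
6.27 [ 0.427  -0.0976  0.1261] w 0.191 xaxis [-0.174  0.985] force [0.6 1.3 1.5]
puck [-0.036   0.0002]
seat [-0.1382 -0.0018]
X [-0.1748 -0.0014]
```

Request:
step_arm(rows="0.008 0 0.03 0 0.19;0 0 0.03 0 0.19;0 0 0.025 0 0.19;0 0 0.011 0 0.19;0 0 0 0 0.19;0 0 0 0 0.19")

```text
time: 6.77
position: [0.4284, -0.0915, 0.0321]
ee_rot: [0.643, 0.766, 0.0, 0.001]
force: [-0.5, -0.3, 0.6]
width: 0.189
grasp_force: 0.0
```

```bash
python3 rel.py
python3 - <<'E'
from h import *
im=robot.get_image("wrist"); cv2.imwrite("pics/wrist3.png",im["img"][...,::-1])
for r in robot.look_for("wrist","puck_0"): print(r["p"],r["location"],onz(im,r["location"],.024))
E
```

```text
6.77 [ 0.4284 -0.0915  0.0321] w 0.189 xaxis [-0.172  0.985] force [-0.5 -0.3  0.6]
puck [-0.0417 -0.0021]
seat [-0.1439 -0.0039]
X [-0.1806 -0.0035]
0.77 [299.1, 260.3] [ 0.43320781 -0.12089493  0.024     ]
```

View pics/wrist3.png

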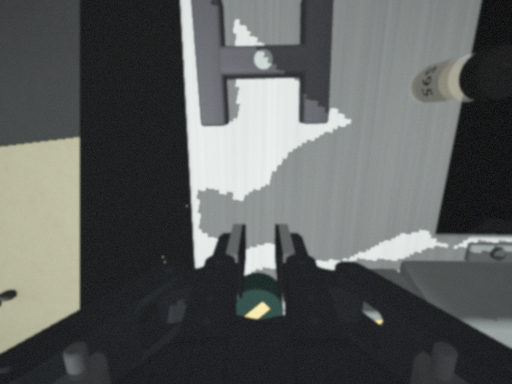

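The puck (col 260) is centred between the fingers (cols 235–285). Start pushing.

Request:
step_arm(rows="-0.007 -0.0005 0 0 0.19;-0.006 -0.0005 0 0 0.19;-0.004 0 0 0 0.19;-0.004 0 0 0 0.19;-0.005 0 0 0 0.19;-0.005 0 0 0 0.19;-0.005 -0.0005 0 0 0.19;-0.005 0 0 0 0.19;-0.005 0 0 0 0.19;-0.005 0 0 0 0.19")

```text
time: 7.7
position: [0.4342, -0.1421, 0.0308]
ee_rot: [0.643, 0.766, -0.0, -0.0]
force: [0.1, 1.8, 0.7]
width: 0.191
grasp_force: 0.7
```

Request:
step_arm(rows="-0.005 -0.0005 0 0 0.19;-0.005 0 0 0 0.19;-0.005 -0.0005 0 0 0.19;-0.005 0 0 0 0.19;-0.005 0 0 0 0.19;-0.005 0 0 0 0.19;-0.004 0 0 0 0.19;-0.003 0 0 0 0.19;-0.002 0 0 0 0.19;0 0 0 0 0.19")

```text
time: 8.53
position: [0.4402, -0.1808, 0.0309]
ee_rot: [0.643, 0.766, -0.0, 0.0]
force: [-0.3, 1.0, 0.3]
width: 0.187
grasp_force: 0.0
```

```bash
python3 rel.py
python3 - <<'E'
from h import *
im=robot.get_image("wrist"); cv2.imwrite("pics/wrist4.png",im["img"][...,::-1])
for n in ["wrist","side"]:
  im=robot.get_image(n)
  for r in robot.look_for(n,"puck_0"): print(n,r["p"],r["location"],onz(im,r["location"],.024))
E
```

```text
8.53 [ 0.4402 -0.1808  0.0309] w 0.187 xaxis [-0.173  0.985] force [-0.3  1.   0.3]
puck [0.0482 0.0017]
seat [-0.054  -0.0002]
X [-0.0906  0.0001]
wrist 0.83 [283.5, 262.5] [ 0.44423641 -0.19922651  0.024     ]
wrist 0.55 [156.5, 415.4] [ 0.50299207 -0.11959845  0.024     ]
side 0.67 [269.2, 249.7] [ 0.43579463 -0.21148697  0.024     ]
```

View pics/wrist4.png

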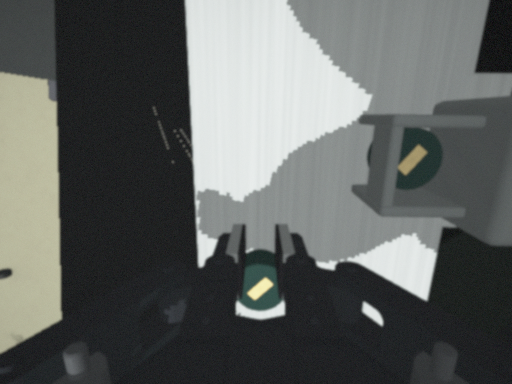

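The puck is still nested (262,283) and puck_1 is in the magazine (410,155). Pushing on.

Request:
step_arm(rows="-0.004 0 0 0 0.19;-0.004 0 0 0 0.19;-0.004 0 0 0 0.19;-0.004 0 0 0 0.19;-0.004 0 0 0 0.19;-0.003 0 0 0 0.19;-0.002 0 0 0 0.19;-0.001 0 0 0 0.19;0 0 0 0 0.19")

```text
time: 9.53
position: [0.4446, -0.2061, 0.0309]
ee_rot: [0.643, 0.766, -0.0, 0.0]
force: [-0.4, -0.2, 0.5]
width: 0.193
grasp_force: 0.0
```

Request:
step_arm(rows="-0.001 0 0 0 0.19;-0.001 0 0 0 0.19;0 0 0 0 0.19")

```text
time: 9.78
position: [0.4448, -0.2079, 0.0309]
ee_rot: [0.643, 0.766, -0.0, -0.0]
force: [-0.5, -0.2, -0.4]
width: 0.192
grasp_force: 0.1
```

Request:
step_arm(rows="-0.001 0 0 0 0.19;-0.001 0 0 0 0.19;0 0 0 0 0.19")

```text
time: 10.03
position: [0.4453, -0.2099, 0.0309]
ee_rot: [0.643, 0.766, -0.0, 0.0]
force: [-0.3, -0.2, 0.4]
width: 0.192
grasp_force: 0.2
```

Request:
step_arm(rows="-0.001 0 0 0 0.19;-0.001 0 0 0 0.19;0 0 0 0 0.19")

```text
time: 10.28
position: [0.4452, -0.2114, 0.0308]
ee_rot: [0.643, 0.766, 0.0, -0.001]
force: [-0.3, 1.9, 0.6]
width: 0.19
grasp_force: 0.9
```

Request:
step_arm(rows="-0.001 0 0 0 0.19;-0.001 0 0 0 0.19;0 0 0 0 0.19")

```text
time: 10.53
position: [0.4452, -0.2118, 0.0307]
ee_rot: [0.643, 0.766, 0.001, -0.002]
force: [-1.3, 6.3, 3.5]
width: 0.191
grasp_force: 3.1
```

Force rose to 6 N with motion blocked, so the puck is in contact with the X. I'll back off and look.

Request:
step_arm(rows="0.004 0 0 0 0.19;0.008 0 0 0 0.19;0.012 0 0 0 0.19;0.012 0 -0.005 0 0.19;0 0 -0.03 0 0.19;0 0 -0.04 0 0.19;0 0 -0.04 0 0.19;-0.02 0 -0.04 0 0.19;-0.04 0 -0.03 0 0.19;-0.04 0 0 0 0.19")

```text
time: 11.37
position: [0.4585, -0.269, 0.2152]
ee_rot: [0.641, 0.767, 0.001, 0.005]
force: [1.2, 0.4, -0.1]
width: 0.185
grasp_force: 0.0
```

Request:
step_arm(rows="-0.03 0 0 0 0.19;0 0 0 0 0.19;0 0 0 0 0.19")

```text
time: 11.62
position: [0.4608, -0.2987, 0.2082]
ee_rot: [0.643, 0.766, 0.0, -0.0]
force: [-0.0, 0.6, 0.0]
width: 0.192
grasp_force: 0.0
```

```bash
python3 rel.py
python3 - <<'E'
from h import *
im=robot.get_image("wrist"); cv2.imwrite("pics/wrist5.png",cv2.resize(im["img"][:256,130:386,::-1],None,fx=2.3,fy=2.3,interpolation=cv2.INTER_CUBIC)); np.save("w2.npy",im,allow_pickle=True)
for i,r in enumerate(robot.regions_of("wrist","x_stop")[:1]): np.save("m_x_stop0.npy",r["region"]); print("x",r["p"],r["location"])
for t,z in (("puck_0",.024),("loupe",.039)):
  for r in robot.regions_of("wrist",t):
    c,_=cv2.minEnclosingCircle(np.argwhere(r["region"])[:,::-1].astype(np.float32))
    print(t,r["p"],r["location"],onz(im,r["location"],z),onz(im,c[::-1],z))
E
sed -i 's/120:195,235:310/y0-45:y0+45,x0-45:x0+45/g; s/^S=4/S=4;y0,x0=np.argwhere(m>0).mean(0).astype(int)/' fit.py; python3 fit.py
```

```text
11.62 [ 0.4608 -0.2987  0.2082] w 0.192 xaxis [-0.172  0.985] force [-0.   0.6  0. ]
puck [0.1679 0.0016]
seat [ 0.0657 -0.0002]
X [0.0291 0.0002]
x 0.77 [150.6, 257.6]
puck_0 0.97 [7.3, 334.0] [ 0.50257024 -0.12022352  0.024     ] [ 0.50264896 -0.12255083  0.024     ]
puck_0 0.65 [115.5, 264.7] [ 0.45400081 -0.23177978  0.024     ] [ 0.4486976  -0.23400944  0.024     ]
loupe 0.93 [148.1, 329.4] [ 0.5266088  -0.25264738  0.039     ] [ 0.52729974 -0.25384376  0.039     ]
mask [ 0.45572061 -0.2703061   0.19018565] 10.896835285656438 0.06482414147602766
gray [ 0.45679305 -0.26922035  0.18936306] 10.84970429670498 -0.28141699081395716
seats [ 0.4488017  -0.23436603] [ 0.46263952 -0.30624617]
seats [ 0.4499037 -0.2332746] [ 0.46368239 -0.3051661 ]
```

View pics/wrist5.png

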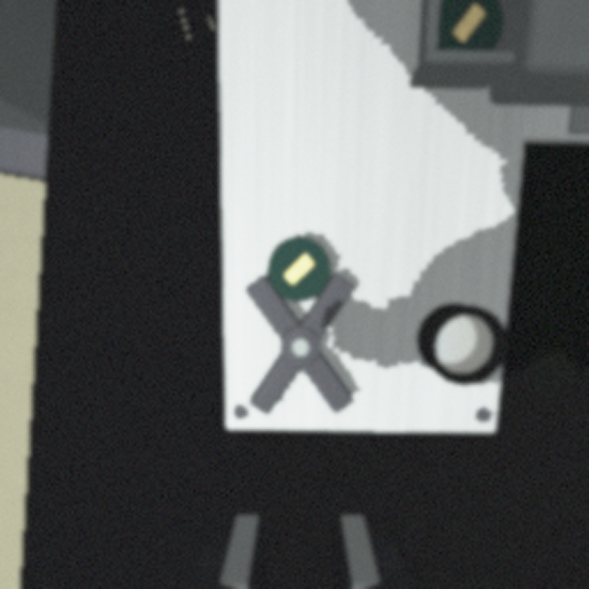

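Run:
```python
from h import *
im=np.load("w2.npy",allow_pickle=True).item()
cv2.imwrite("pics/z.png",cv2.resize(im["img"][95:155,230:295,::-1],None,fx=9,fy=9,interpolation=cv2.INTER_CUBIC))
```

```text
(no output)
```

View pics/z.png

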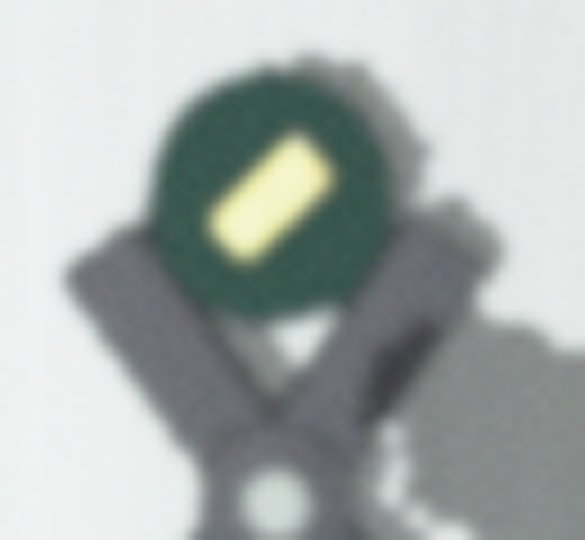

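The puck sits symmetrically against both arms. To rule out a sub-millimetre gap left by the nested fingers, I'll give one gentle push with the fingers shut, along the notch's middle.

Request:
step_arm(rows="0.035 0 0 0 0;0.04 0 0 0 0;0.04 0 0.02 0 0;0 0 0.04 0 0;0 0 0.04 0 0;0 0 0.04 0 0;0 0 0.02 0 0;0 0 0.014 0 0;0 0 0 0 0;0 0 0 0 0")

```text
time: 12.65
position: [0.4403, -0.1866, 0.0352]
ee_rot: [0.642, 0.766, -0.0, -0.001]
force: [0.1, -0.2, 1.0]
width: -0.002
grasp_force: 0.0
```

```bash
python3 rel.py
```

```text
12.65 [ 0.4403 -0.1866  0.0352] w -0.002 xaxis [-0.175  0.985] force [ 0.1 -0.2  1. ]
puck [0.054  0.0026]
seat [-0.0482  0.0005]
X [-0.0848  0.0008]
```

Contact is expected in about 22 mm.

Request:
step_arm(rows="-0.005 0 0 0 0;-0.005 0 0 0 0;-0.004 0 0 0 0;-0.003 0 0 0 0;-0.002 0 0 0 0;-0.001 0 0 0 0;-0.001 0 0 0 0;0 0 0 0 0")

```text
time: 13.32
position: [0.4449, -0.2086, 0.0355]
ee_rot: [0.643, 0.766, 0.0, -0.0]
force: [0.6, -0.2, 0.3]
width: -0.004
grasp_force: 0.0
```

Request:
step_arm(rows="-0.001 0 0 0 0;-0.001 0 0 0 0;0 0 0 0 0")

```text
time: 13.57
position: [0.4449, -0.2092, 0.0354]
ee_rot: [0.643, 0.766, 0.001, -0.001]
force: [-0.2, 5.9, 2.9]
width: 0.001
grasp_force: 2.5
```

Request:
step_arm(rows="-0.001 0 0 0 0;-0.001 0 0 0 0;0 0 0 0 0")

```text
time: 13.82
position: [0.4448, -0.2095, 0.0354]
ee_rot: [0.642, 0.766, 0.002, -0.002]
force: [-0.2, 9.7, 6.6]
width: -0.001
grasp_force: 4.8
```

It is firmly seated. Back off and check.

Request:
step_arm(rows="0.003 0 0 0 0;0.006 0 0 0 0;0.012 0 0 0 0;0.015 0 0 0 0;0 0 -0.03 0 0;0 0 -0.04 0 0;0 0 -0.04 0 0;-0.03 0 -0.04 0 0;-0.04 0 -0.02 0 0;-0.04 0 0 0 0")

```text
time: 14.65
position: [0.4599, -0.279, 0.2031]
ee_rot: [0.642, 0.767, 0.001, 0.005]
force: [0.1, -0.1, 1.2]
width: 0.001
grasp_force: 0.0
```

Request:
step_arm(rows="-0.02 0 0 0 0;0 0 0 0 0;0 0 0 0 0")

```text
time: 14.9
position: [0.4605, -0.2978, 0.1971]
ee_rot: [0.643, 0.766, -0.0, -0.0]
force: [-0.1, -0.0, 0.6]
width: -0.002
grasp_force: 0.0
```

Run:
```python
from h import *
im=robot.get_image("wrist"); cv2.imwrite("pics/z2.png",cv2.resize(im["img"][:260,150:410,::-1],None,fx=2.3,fy=2.3,interpolation=cv2.INTER_CUBIC))
for t,z in (("puck_0",.024),("loupe",.039)):
  for r in robot.regions_of("wrist",t):
    c,_=cv2.minEnclosingCircle(np.argwhere(r["region"])[:,::-1].astype(np.float32))
    print(t,r["p"],onz(im,c[::-1],z))
```

```text
puck_0 0.64 [ 0.44791949 -0.23385892  0.024     ]
puck_0 0.61 [ 0.50320234 -0.12397478  0.024     ]
loupe 0.96 [ 0.5271223  -0.25386812  0.039     ]
loupe 0.24 [ 0.52120582 -0.19617088  0.039     ]
```

View pics/z2.png

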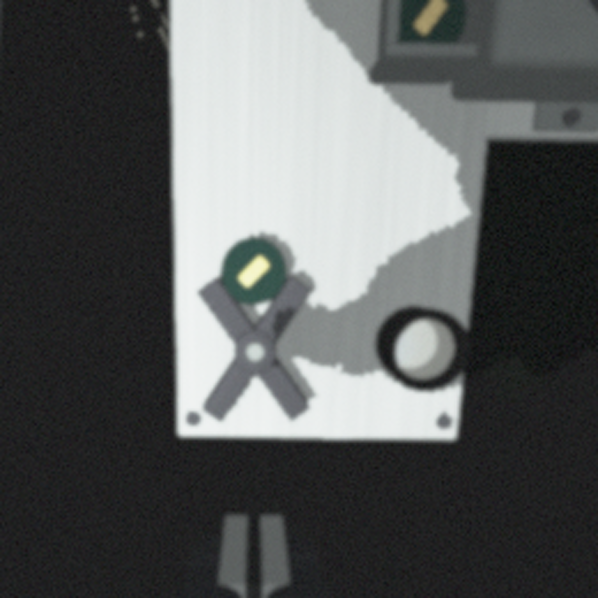

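The puck (253,270) is seated in the notch touching both arms. The loupe (425,347) has not moved and puck_1 is still in the magazine.

```bash
python3 -c "
from plant import robot
print(robot.finish_job())"
```

```text
the job is handed in; nothing more can be done
None
```

I pressed the plunger once, slowly and to its stop, which ejected one puck. I pushed it into the X-stop notch facing the outlet, where the last picture shows it touching both arms; the second puck is still in the magazine, and the job was handed in at about 15 s.

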